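# Stack the second egg keeper and open its vent

## Robot

A 7-joint arm with a two-finger parallel gripper is mounted at the origin on the work surface. World frame = base frame: x ahead of the robot, y to its left, z up, the work surface at z = 0. Lengths are in m, angles in rad, forces in N, time in s.
With the tool pointing down it reaches from about 0.4 to 0.875 m from the base axis. Payload 6.5 kg.
Tool frame: the origin (TCP) lies at the very end of the fingers, on their centre line; the grasp point (between the pads) lies 19 mm behind it (arm.grasp_offset is the distance from the TCP to the grasp point, in m); z points along the fingers, y is the direction in which the jaws open and shut (so a half turn about z gives the same grasp; the last joint's range is limited). The gripper opens to 85 mm and grips with 20 to 120 N. Pads are 22 mm wide; open, the fingers measure 114 mm over their backs; the gripper's body (76 mm by 85 mm) begins 54 mm behind the grasp point. The pads swing forward as they close: fully open they stand 13 mm farther back than shut.
Start: joints at [-1.27, 0.536, -0.004, 1.538, 0.003, 1.067, -0.071], TCP at [0.233, 0.607, 0.231] pointing down, gripper open.
Joint ranges: [-2.7, 2.7], [-0.37, 2.16], [-1.27, 1.26], [0.24, 2.4], [-1.31, 4.45], [0.19, 1.91], [-2.76, 2.76]. Speed limits (rad/s): [2.39, 2.39, 3.14, 3.14, 3.14, 3.14, 3.14].

## Interface

Orientations are given as a rotation vector (axis times angle).
In Python, from workcell import telemetry, vision, workorder, arm gives the robot as it stands.
- The arm moves only by the shell command python3 -m inch 'ROWS' [FORCE]. ROWS is JSON, a list of rows, each a list of 5 numbers: the shift along the world's x, y, z in m, then the turn about the world's z in rad, then the gripper command: -1 is shut, 1 is fully open, values between are in proportion. In form: [[tx, ty, tz, turn, gripper], ...]. A call has 1 to 10 rows; each row is the pose to reach, as a shift and turn from the pose measured when the call began; what a row does not reach only later rows make up. A row lasts 1/10 s, in which the tool goes at most 50 mm and 8.59 degrees, less where a joint would pass 70% of its speed; a pose out of reach is approached as far as the arm can. A call with a gripper value outside its range is refused whole. The fingers move at their own pace and stop on an object; FORCE is the grip in N (left out, the last holds). Time passes only in rows, so rows that repeat a pose let the fingers close. It gives the time, the measured TCP pose, the force and the opening at its end, in the units of the state.
- telemetry.get_obs(): the state, without advancing time (a new reading comes with each control period).
- vision.get_image(name): name is "scene" or "side" or "wrist"; returns the picture (400x640x3 uint8, red, green, blue); there is no depth.
- vision.camera_info(name): a dict with "fovy" (degrees; the focal length in pixels is half the picture's height over the tangent of half this angle, whatever the lens; pixels are square), "cx", "cy" (the principal point, pixels), "xyz" and "attitude" of the camera in the world; the wrist camera has in their place "T_tool_cam" (4x4, takes a point from camera to tool coordinates, whose origin is the TCP and whose axes are the flange's). Camera axes: x right, y down, z forward; pixel columns grow to the right and rows downward; lengths in m; the calibration is good to about 2 mm. The wrist camera is an equidistant fisheye: a pixel r from the principal point sees the ray r / f radians off the axis. A picture is of the moment at which its call begins: read the wrist's pose just before it. camera_info takes no time and is no camera call.
- workorder.close_job(): hands the job in, once; it reports no verdict.
The state is a dict: "clock": time; "joints": joint angles; "qvel": joint speeds; "joint_efforts": joint torques, N m; "tool_pos": TCP position; "ee_rot": TCP orientation; "force": force on the tool from outside, world axes, zero at the start; "torque": the same for the moment, N m; "grip_width": finger opening in m.
Only numpy, scipy, OpenCV 4.12 (cv2) and the standard library are available. Lean on these libraries where they do the work, as an engineer would, in place of code of your own. Each camera call takes 0.05 s, during which the arm holds its last target. There are 200 camera calls.

## Task

Take hold of the front wall of the lidded egg keeper, draw it out from under the wire shelf and set it down on the counter, clear of the shelf, and let go. Then pick it up by the handle on its lid and lower it gently onto the open egg keeper so that all four corner feet drop fully home in the corner sockets, and leave the stack with the vent in the lid slid fully open. There are eggs inside, so keep it level all the way, and leave the open keeper and the other things on the counter where they stand.

Things in the scene. Friction and masses are not known exactly. Their poses are not given: they have to be found in the camera images.
- upper_center (a point): Lidded egg keeper: white plastic box 200 x 130 mm with a clear lid, about 0.6 kg, standing on four corner feet. This point: centre of its shell, 49.5 mm above the foot tips (shell 12 to 87 mm, lid top 93 mm above them). x along its length (front wall at -x), y across, z up; the other points of this keeper have the same axes.
- upper_foot (a point): Tip of one corner foot of the lidded keeper (x = +87, y = +52 mm from upper_center, 49.5 mm below it). The four feet, at x = +-87, y = +-52 mm, are round, 12 mm long, 15 mm thick, tapering over the lowest 7 mm to 9 mm.
- upper_front (a point): Middle of the top edge of the lidded keeper's front wall: upright, 10 mm thick (along x), top 87 mm above the foot tips, 95 mm in front (-x) of upper_center. Behind it is an open finger well, 33 mm (x) by 78 mm (y), 71 mm deep, so it can be pinched from above. This end starts 65 to 95 mm out from under the wire shelf; the handle starts under the shelf.
- upper_handle (a point): Centre of the grip bar of the lid's handle: 14 x 14 mm, 94 mm long along y, on two end posts 74 mm apart. 14 mm behind (+x of) and 74.5 mm above upper_center; 31 mm above the lid's top, 124 mm above the foot tips.
- vent_top (a point): Centre of the top face of the vent shutter: flat ribbed white plate 40 (x) by 56 mm (y) in low rails on the lid, 1 mm proud of them, with no grip: press on it (5 to 10 N is plenty) and drag it. 70 mm behind (+x of) and 47.5 mm above upper_center; moves with the shutter. It opens towards +y, uncovering dark slots.
- vent (a joint): Travel of the vent shutter in m along the keeper's +y: 0 closed, 0.036 fully open against its stop. It stays where it is left; about 1 N moves it.
- lower_center (a point): Open egg keeper: the same white shell, no lid, six eggs showing (tops 13 mm below the rim), about 0.75 kg, standing loose on the counter. This point: centre of its shell, 49.5 mm above the counter, 37.5 mm below the rim. x along its 200 mm length, y across, z up. With the other keeper home on it, upper_center is 75 mm above this point; either way round fits.
- lower_socket (a point): Mouth centre of one corner socket of the open keeper (x = +87, y = +52 mm from lower_center, 37.5 mm above it, at the rim). The four sockets, at x = +-87, y = +-52 mm, are 19 mm square holes in the corner posts, 18 mm deep.
- riser_edge (a point): Wire shelf of chrome rod, fixed: 282 mm wide (x), 218 mm deep (y), deck 150 to 161 mm above the counter, a tin and a jar on it reaching 236 mm. This point: on the counter below the middle of its open front edge; y points in under the deck, -y straight out over the free counter.
- bowl_rim (a point): Steel mixing bowl, 170 mm across, 75 mm high: bystander (centre of its mouth).
- jug: Black syrup bottle with a yellow cap, 84 mm across, 210 mm high: bystander; origin at its foot.
- mug: Blue mug, 80 mm across, 90 mm high: bystander; origin at its foot.
- shaker: Steel salt shaker, 48 mm across, 86 mm high: bystander; origin at its foot.
- tin_a: Food tin on the riser's deck, 72 mm across, 62 mm high: bystander; origin at its foot.
- tin_b: Amber glass jar on the riser's deck, 66 mm across, 75 mm high: bystander; origin at its foot.
Things that resemble listed ones, but are neither listed nor needed, are in the scene too. Leave any pink look-alike of the part that bears upper_center alone.

How it is judged:
By the outcome, as a careful person would: the job done as asked, in the order asked, and still so for the second after the job is handed in, with the robot touching nothing.
It also fails if it takes over 64 s, if anything falls off the work surface, if the arm or the gripper's body presses on something with over 40 N, if the wrist force passes 120 N, or if a joint passes its speed limit or range.

## Working session

There is one attempt and no reset: what is moved stays moved. The work goes in short steps, Python scripts to look and compute and a shell command to move; the robot and the scene stay as the last step left them, time stands still between calls to the robot, and variables do not carry over. Pictures are saved under pics/ and viewed, about 8 in all and at most 12, crops included, and the job is handed in when it is done.

```bash
mkdir -p pics; ls; python3 - <<'E'
from workcell import telemetry, vision, arm
import cv2
o=telemetry.get_obs();print({k:o[k] for k in('clock','tool_pos','ee_rot','force','grip_width')},arm.grasp_offset)
for n in('scene','side','wrist'):
    print(n,vision.camera_info(n)); cv2.imwrite(f'pics/{n}0.png',vision.get_image(n)[:,:,::-1])
E
```

```text
pics
{'clock': 0.0, 'tool_pos': array([0.2329091 , 0.60613886, 0.23037956]), 'ee_rot': array([-5.72810386e-01, -3.08875526e+00,  2.82711506e-03]), 'force': array([-1.0473482 , -0.43910394, -0.69961743]), 'grip_width': 0.08523080551900483} 0.0187
scene {'fovy': 48.719736334462795, 'cx': 314.175860658043, 'cy': 193.93740865401355, 'xyz': array([0.14829427, 1.15990195, 1.39827088]), 'attitude': array([-0.55631723,  2.7475337 , -1.06680667])}
side {'fovy': 44.95407963913712, 'cx': 311.3805575986255, 'cy': 198.71963032087757, 'xyz': array([-0.13387826, -1.42454567,  1.13718303]), 'attitude': array([-2.07857268,  0.47806247, -0.25357372])}
wrist {'fovy': 65.70646984690485, 'cx': 318.38191175661274, 'cy': 193.02358300033688, 'T_tool_cam': array([[ 1.60530820e-03, -9.58408698e-01, -2.85394798e-01,
         7.22235878e-02],
       [ 9.99998214e-01,  1.25386634e-03,  1.41414257e-03,
         1.81663192e-04],
       [-9.97479612e-04, -2.85396558e-01,  9.58408999e-01,
        -1.42932853e-01],
       [ 0.00000000e+00,  0.00000000e+00,  0.00000000e+00,
         1.00000000e+00]])}
```

View pics/scene0.png

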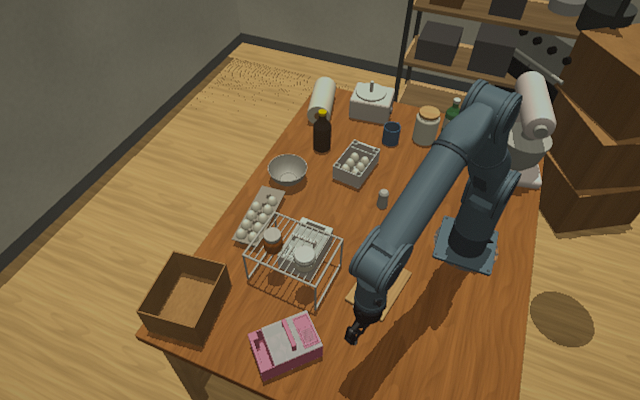

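View pics/side0.png

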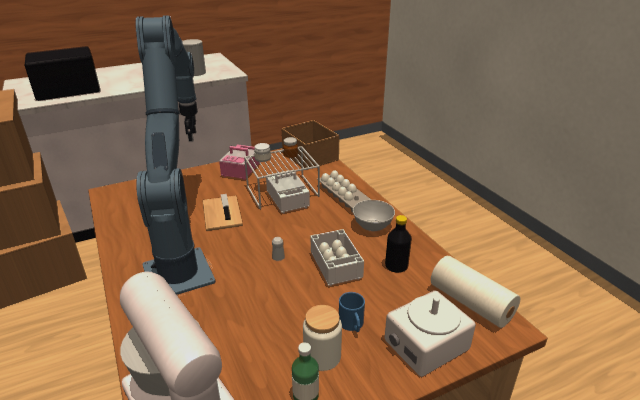

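```bash
cat > h.py <<'E'
import numpy as np, cv2
from scipy.spatial.transform import Rotation as R
from workcell import telemetry, vision
def ray(n,u,v,T=None):
    c=vision.camera_info(n); f=200/np.tan(np.radians(c['fovy'])/2)
    p=np.array([(u-c['cx'])/f,(v-c['cy'])/f])
    if n=='wrist':
        t=np.hypot(*p); d=np.array([*(p*np.sin(t)/max(t,1e-9)),np.cos(t)])
        M=T@c['T_tool_cam']; return M[:3,3],M[:3,:3]@d
    return np.array(c['xyz']),R.from_rotvec(c['attitude']).apply([*p,1])
def plane(n,u,v,z,T=None):
    o,d=ray(n,u,v,T); return o+d*(z-o[2])/d[2]
def tri(*rays):
    A=0;b=0
    for o,d in rays:
        d=d/np.linalg.norm(d);P=np.eye(3)-np.outer(d,d);A=A+P;b=b+P@o
    x=np.linalg.solve(A,b);return x
def proj(n,X,T=None):
    c=vision.camera_info(n); f=200/np.tan(np.radians(c['fovy'])/2)
    if n=='wrist':
        M=T@c['T_tool_cam'];q=M[:3,:3].T@(np.asarray(X)-M[:3,3]);r=np.hypot(q[0],q[1]);t=np.arctan2(r,q[2])
        return np.array([c['cx'],c['cy']])+f*t*q[:2]/r
    q=R.from_rotvec(c['attitude']).inv().apply(np.asarray(X)-c['xyz']);return np.array([c['cx'],c['cy']])+f*q[:2]/q[2]
def pose():
    o=telemetry.get_obs();T=np.eye(4);T[:3,3]=o['tool_pos'];T[:3,:3]=R.from_rotvec(o['ee_rot']).as_matrix();return T
def shot(n,f):
    T=pose();im=vision.get_image(n)[:,:,::-1].copy();cv2.imwrite('pics/'+f+'.png',im);np.save('pics/'+f+'.npy',T);return im,T
def crop(src,dst,x0,y0,x1,y1,k,step=10):
    im=cv2.imread('pics/'+src+'.png')[y0:y1,x0:x1];im=cv2.resize(im,None,fx=k,fy=k,interpolation=cv2.INTER_CUBIC)
    for x in range(-(-x0//step)*step,x1,step):
        cv2.line(im,(int((x-x0)*k),0),(int((x-x0)*k),6),(0,0,255),1);cv2.putText(im,str(x),(int((x-x0)*k)+1,16),0,.35,(0,0,255),1)
    for y in range(-(-y0//step)*step,y1,step):
        cv2.line(im,(0,int((y-y0)*k)),(6,int((y-y0)*k)),(0,0,255),1);cv2.putText(im,str(y),(8,int((y-y0)*k)+4),0,.35,(0,0,255),1)
    cv2.imwrite('pics/'+dst+'.png',im)
E
python3 - <<'E'
from h import *
crop('scene0','c1',232,132,392,312,3.3)
for n,u,v,z in [('scene',305,240,.09),('side',288,190,.09),('scene',356,163,.087),('side',337,252,.087),('scene',288,167,.075),('side',374,212,.075),('scene',285,345,.09)]: print(n,u,v,plane(n,u,v,z).round(3))
E
```

```text
scene 305 240 [0.553 0.281 0.09 ]
side 288 190 [0.533 0.223 0.09 ]
scene 356 163 [ 0.516 -0.181  0.087]
side 337 252 [ 0.52  -0.243  0.087]
scene 288 167 [ 0.781 -0.056  0.075]
side 374 212 [ 0.783 -0.066  0.075]
scene 285 345 [0.45  0.669 0.09 ]
```

View pics/c1.png

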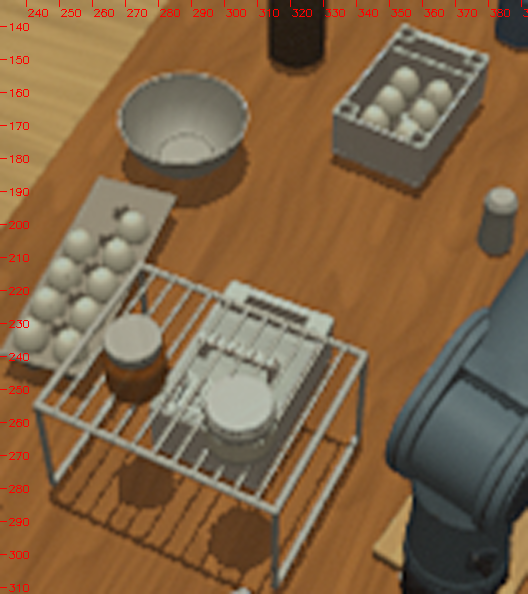

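```bash
python3 - <<'E'
from h import *
for u,v,z in [(302,217,.087),(332,229,.087),(279,265,.08),(355.3,142.3,.087),(376.5,149.6,.087),(337.8,164.4,.087),(274,212,.16),(343,239,.16),(243,255,.16),(315,286,.16)]: print(u,v,plane('scene',u,v,z).round(3))
E
```

```text
302 217 [0.608 0.184 0.087]
332 229 [0.481 0.193 0.087]
279 265 [0.597 0.41  0.08 ]
355.3 142.3 [ 0.564 -0.308  0.087]
376.5 149.6 [ 0.461 -0.298  0.087]
337.8 164.4 [ 0.585 -0.142  0.087]
274 212 [0.687 0.256 0.16 ]
343 239 [0.412 0.273 0.16 ]
243 255 [0.699 0.467 0.16 ]
315 286 [0.429 0.482 0.16 ]
```

```bash
python3 -m inch '[[0.01,-0.02,0.04,0.05,1],[0.03,-0.05,0.08,0.1,1],[0.05,-0.08,0.12,0.15,1],[0.08,-0.12,0.13,0.2,1],[0.11,-0.16,0.13,0.25,1],[0.14,-0.2,0.13,0.3,1],[0.17,-0.24,0.13,0.3,1],[0.2,-0.28,0.13,0.3,1],[0.22,-0.32,0.13,0.3,1],[0.24,-0.36,0.13,0.3,1]]' 40
python3 -m inch '[[0.02,-0.04,0,0,1],[0.04,-0.08,0,0,1],[0.06,-0.12,0,0,1],[0.07,-0.16,0,0,1],[0.075,-0.175,0,0,1],[0.075,-0.175,0,0,1],[0.075,-0.175,0,0,1]]'
python3 -c "
from h import *
im,T=shot('wrist','w1');print(T.round(3),telemetry.get_obs()['clock'])"
```

```text
clock: 1.15
tool_pos: [0.4739, 0.2438, 0.3605]
ee_rot: [0.106, 3.14, -0.003]
force: [1.2, 0.6, 0.1]
grip_width: 0.0857
clock: 1.85
tool_pos: [0.5485, 0.0698, 0.3602]
ee_rot: [-0.106, -3.139, 0.002]
force: [0.3, 0.6, 0.2]
grip_width: 0.0853
[[-0.998  0.067 -0.001  0.549]
 [ 0.067  0.998 -0.001  0.07 ]
 [ 0.001 -0.001 -1.     0.36 ]
 [ 0.     0.     0.     1.   ]] 1.9
```

View pics/w1.png

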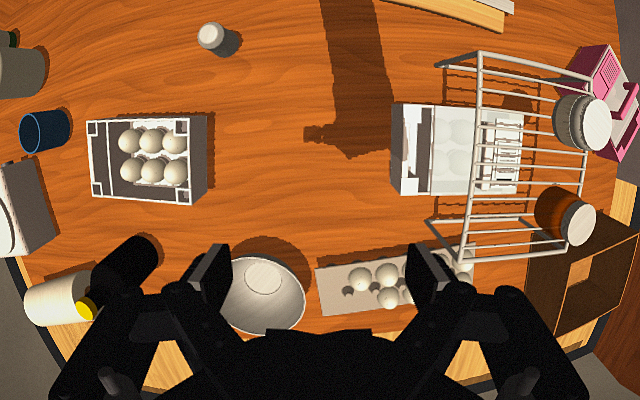

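```bash
python3 -c "
from h import *
crop('w1','a',80,95,216,215,4.4);crop('w1','b',384,92,484,207,4.6)
a=cv2.imread('pics/a.png');b=cv2.imread('pics/b.png');H=max(a.shape[0],b.shape[0])
p=lambda i:cv2.copyMakeBorder(i,0,H-i.shape[0],0,0,cv2.BORDER_CONSTANT)
c=np.hstack([p(b),p(a)]);k=min(1,800/c.shape[1]);c=cv2.resize(c,None,fx=k,fy=k);cv2.imwrite('pics/c2.png',c);print(c.shape,k)"
```

```text
(400, 800, 3) 0.7561436672967864
```

View pics/c2.png

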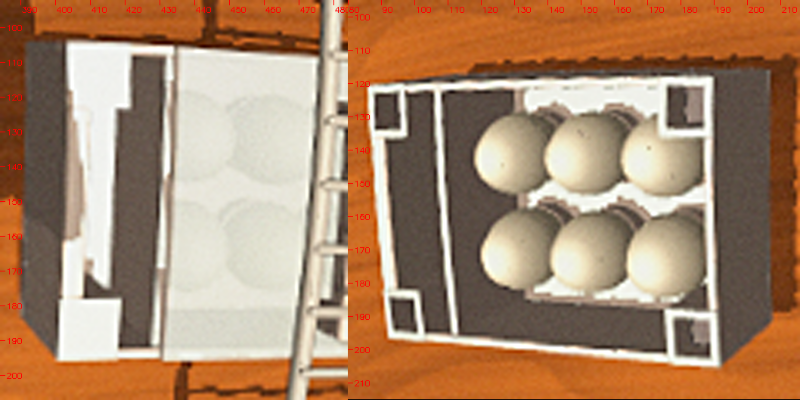

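```bash
python3 - <<'E'
from h import *
T=np.load('pics/w1.npy')
P=lambda u,v,z=.087:plane('wrist',u,v,z,T)
def ang(v): return np.degrees(np.arctan2(v[1],v[0])).round(2)
a,b=P(403,104),P(400.7,195)
print('front',a.round(4),b.round(4),np.linalg.norm(a-b),((a+b)/2).round(4),'edge ang',ang(b-a)+90)
for q in (np.array([P(86.6,121.5),P(189.7,118.1),P(191.2,204.7),P(92.6,196.3)]),np.array([P(92,128.1),P(181.9,127.5),P(183.4,195.7),P(97.1,188.8)])):
    print(q.round(4).tolist(),'c',q.mean(0).round(4)); print([np.linalg.norm(q[i]-q[(i+1)%4]).round(4) for i in range(4)],ang(q[1]-q[0]+q[2]-q[3]),ang(q[3]-q[0]+q[2]-q[1]))
# scene cross-check
print([plane('scene',u,v,.087)[:2].round(4) for u,v in [(355.3,142.3),(376.5,149.6),(337.8,164.4)]])
r=P(281,0,.087)
E
```

```text
front [0.4818 0.1896 0.087 ] [0.6108 0.1846 0.087 ] 0.12911569936726838 [0.5463 0.1871 0.087 ] edge ang 87.81
[[0.4531, -0.3045, 0.087], [0.4781, -0.1073, 0.087], [0.6059, -0.1256, 0.087], [0.5805, -0.3223, 0.087]] c [ 0.5294 -0.2149  0.087 ]
[np.float64(0.1988), np.float64(0.129), np.float64(0.1984), np.float64(0.1286)] 82.71 -8.05
[[0.466, -0.2937, 0.087], [0.4899, -0.1214, 0.087], [0.591, -0.136, 0.087], [0.5681, -0.3069, 0.087]] c [ 0.5288 -0.2145  0.087 ]
[np.float64(0.174), np.float64(0.1021), np.float64(0.1725), np.float64(0.103)] 82.23 -7.79
[array([ 0.5639, -0.3075]), array([ 0.4612, -0.2978]), array([ 0.5854, -0.1424])]
```

```bash
python3 -m inch '[[-0.002,0.03,-0.02,0.03,-0.2],[-0.002,0.07,-0.06,0.03,-0.2],[-0.002,0.11,-0.1,0.03,-0.2],[-0.002,0.122,-0.14,0.03,-0.2],[-0.002,0.122,-0.18,0.03,-0.2],[-0.002,0.122,-0.22,0.03,-0.2],[-0.002,0.122,-0.235,0.03,-0.2],[-0.002,0.122,-0.235,0.03,-0.2]]'
python3 -c "
from h import *
im,T=shot('wrist','w2');print(T.round(4))"
```

```text
clock: 2.7
tool_pos: [0.5445, 0.1934, 0.1236]
ee_rot: [-0.053, -3.137, 0.003]
force: [-0.0, -0.2, 0.4]
grip_width: 0.0341
[[-0.9994  0.0337 -0.0046  0.5445]
 [ 0.0337  0.9994 -0.002   0.1934]
 [ 0.0045 -0.0022 -1.      0.1236]
 [ 0.      0.      0.      1.    ]]
```

View pics/w2.png

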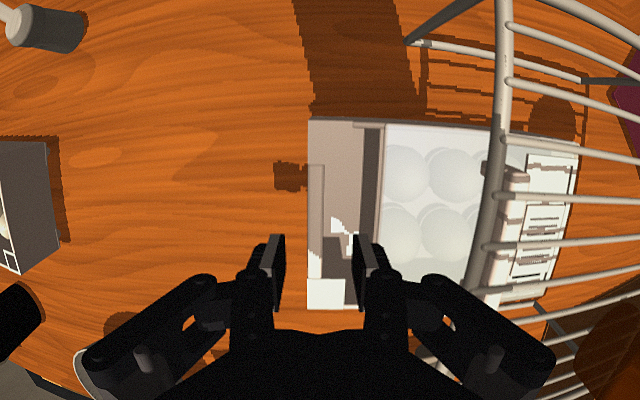

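```bash
python3 - <<'E'
from h import *
T=np.load('pics/w2.npy')
for p in [(308,119),(307,308),(325,165),(308,165)]: print(plane('wrist',*p,.087,T).round(4))
print(proj('wrist',[.5445,.1934,.1236],T))
E
```

```text
[0.4812 0.1897 0.087 ]
[0.6113 0.1833 0.087 ]
[0.5086 0.1987 0.087 ]
[0.5083 0.1887 0.087 ]
[317.84018207 248.07499687]
```

```bash
python3 -m inch '[[0.001,-0.0015,-0.03,-0.01,-0.2],[0.001,-0.0015,-0.055,-0.01,-0.2],[0.001,-0.0015,-0.066,-0.01,-0.2],[0.001,-0.0015,-0.066,-0.01,-0.2],[0.001,-0.0015,-0.066,-0.01,-1],[0.001,-0.0015,-0.066,-0.01,-1],[0.001,-0.0015,-0.066,-0.01,-1],[0.001,-0.0015,-0.066,-0.01,-1]]' 40
```

```text
clock: 3.55
tool_pos: [0.5487, 0.1922, 0.0615]
ee_rot: [0.071, 3.139, 0.001]
force: [-1.5, -1.9, 7.4]
grip_width: 0.009
```

```bash
python3 -m inch '[[0,-0.005,0,0,-1],[-0.001,-0.015,0,0,-1],[-0.001,-0.03,0,0,-1],[-0.002,-0.05,0,0,-1],[-0.003,-0.07,0,0,-1],[-0.004,-0.09,0,0,-1],[-0.005,-0.11,0,0,-1],[-0.006,-0.13,0,0,-1],[-0.007,-0.145,0,0,-1],[-0.008,-0.155,0,0,-1]]'
python3 -m inch '[[0,-0.012,0,0,-1],[0,-0.022,0,0,-1],[0,-0.03,0,0,-1],[0,-0.034,0,0,-1],[0,-0.035,0,0,-1],[0,-0.035,0,0,-1]]'
```

```text
clock: 4.55
tool_pos: [0.5404, 0.0351, 0.0615]
ee_rot: [0.074, 3.139, 0.0]
force: [-0.2, 2.7, -1.7]
grip_width: 0.0094
clock: 5.15
tool_pos: [0.5404, -0.0003, 0.0615]
ee_rot: [0.074, 3.139, -0.001]
force: [-1.2, -0.8, -0.7]
grip_width: 0.0093
```

```bash
python3 -m inch '[[0,0,0,0,-0.2],[0,0,0,0,-0.2],[0,0,0,0,-0.2],[0,0,0.03,0,-0.2],[0,0,0.07,0,-0.2],[0,0.01,0.11,0,-0.2],[0,0.03,0.15,0,0.2],[0,0.05,0.19,0,0.2],[0,0.06,0.21,0,0.2],[0,0.06,0.21,0,0.2]]'
python3 -c "
from h import *
im,T=shot('wrist','w3');print(T.round(4))
crop('w3','c3',180,40,500,270,2.5,20)"
```

```text
clock: 6.15
tool_pos: [0.5423, 0.0622, 0.275]
ee_rot: [0.069, 3.133, 0.003]
force: [-0.2, -0.6, 0.2]
grip_width: 0.0514
[[-0.999   0.0441  0.008   0.5423]
 [ 0.0442  0.999   0.0018  0.0622]
 [-0.0079  0.0022 -1.      0.275 ]
 [ 0.      0.      0.      1.    ]]
```

View pics/c3.png

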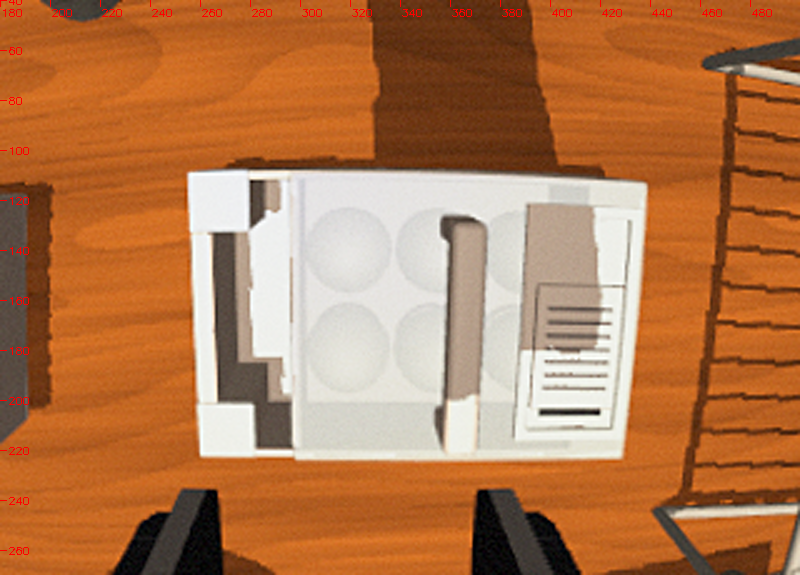

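```bash
python3 - <<'E'
from h import *
T=np.load('pics/w3.npy')
q=np.array([plane('wrist',u,v,z,T) for u,v,z in [(255.2,108.8,.087),(260,222.8,.087),(428.8,223.2,.09),(438.8,113.6,.09)]])
print(q.round(4));print([np.linalg.norm((q[i]-q[(i+1)%4])[:2]).round(4) for i in range(4)],q.mean(0).round(4))
ang=lambda v:np.degrees(np.arctan2(v[1],v[0])).round(2)
print(ang(q[3]-q[0]+q[2]-q[1]),ang(q[1]-q[0]+q[2]-q[3])+90)
a=plane('wrist',366.8,128.8,.131,T);b=plane('wrist',364.4,221,.131,T);print(a,b,np.linalg.norm(a-b),(a+b)/2,ang(b-a)+90)
c=(q[0]+q[1])/2;print('front',c)
for u,v in [(215/2.5+180,112.6),]:pass
print([plane('wrist',180+u/2.5,40+v/2.5,.097,T).round(4) for u,v in [(538,283),(627,285),(612,430),(518,438)]])
E
```

```text
[[ 0.4735 -0.0015  0.087 ]
 [ 0.6037 -0.0077  0.087 ]
 [ 0.6129  0.1924  0.09  ]
 [ 0.4838  0.1983  0.09  ]]
[np.float64(0.1304), np.float64(0.2004), np.float64(0.1293), np.float64(0.2)] [0.5435 0.0954 0.0885]
87.2 87.34
[0.49643267 0.10995474 0.131     ] [0.58826965 0.10732051 0.131     ] 0.09187474527882843 [0.54235116 0.10863763 0.131     ] 88.36
front [ 0.53858221 -0.0046003   0.087     ]
[array([0.5264, 0.1459, 0.097 ]), array([0.528 , 0.1869, 0.097 ]), array([0.5955, 0.1835, 0.097 ]), array([0.5968, 0.1384, 0.097 ])]
```

```bash
python3 -m inch '[[0.001,0.03,-0.02,0,0.2],[0.001,0.047,-0.06,0,0.2],[0.001,0.047,-0.1,0,0.2],[0.001,0.047,-0.135,0,0.2],[0.001,0.047,-0.16,0,0.2],[0.001,0.047,-0.168,0,0.2],[0.001,0.047,-0.168,0,0.2],[0.001,0.047,-0.168,0,0.2]]'
python3 -m inch '[[0,0,0,0,-1],[0,0,0,0,-1],[0,0,0,0,-1],[0,0,0,0,-1],[0,0,0,0,-1]]' 80
```

```text
clock: 7.0
tool_pos: [0.5427, 0.1074, 0.1055]
ee_rot: [0.072, 3.135, 0.001]
force: [0.1, 0.1, 0.5]
grip_width: 0.0512
clock: 7.5
tool_pos: [0.5436, 0.1077, 0.1069]
ee_rot: [0.072, 3.133, 0.002]
force: [-1.0, 0.0, 6.9]
grip_width: 0.0128
```

```bash
python3 -m inch '[[0,0,0.004,0,-1],[0,0,0.012,0,-1],[0,0,0.025,0,-1],[0,0,0.045,0,-1],[0,0,0.065,0,-1],[0,0,0.085,0,-1],[0,0,0.1,0,-1],[0,0,0.11,0,-1],[0,0,0.115,0,-1],[0,0,0.115,0,-1]]'
python3 -m inch '[[-0.001,-0.008,0,-0.01,-1],[-0.002,-0.025,0,-0.02,-1],[-0.003,-0.05,0,-0.03,-1],[-0.004,-0.08,0,-0.04,-1],[-0.005,-0.11,0,-0.05,-1],[-0.007,-0.14,0,-0.06,-1],[-0.008,-0.17,0,-0.07,-1],[-0.01,-0.2,0,-0.08,-1],[-0.011,-0.225,0,-0.087,-1],[-0.012,-0.245,0,-0.087,-1]]'
python3 -m inch '[[0,-0.015,0,0,-1],[0,-0.03,0,0,-1],[0,-0.045,0,0,-1],[0,-0.055,0,0,-1],[-0.001,-0.062,0,0,-1],[-0.001,-0.064,0,0,-1],[-0.001,-0.064,0,0,-1]]'
python3 - <<'E'
from h import *
T=pose();print(T.round(4))
ax=T[:3,1]; print(np.degrees(np.arctan2(ax[1],ax[0])))
shot('scene','s4');shot('side','d4');im,T=shot('wrist','w4')
crop('side0','a',295,215,375,290,1);
crop('d4','a',290,175,380,295,4.4);crop('s4','b',315,90,405,210,4.4)
cv2.imwrite('pics/c4.png',np.hstack([cv2.imread('pics/a.png'),cv2.imread('pics/b.png')]))
E
```

```text
clock: 8.5
tool_pos: [0.5437, 0.1078, 0.2224]
ee_rot: [0.072, 3.133, 0.003]
force: [-0.5, -1.1, -5.5]
grip_width: 0.0121
clock: 9.5
tool_pos: [0.5301, -0.1411, 0.2218]
ee_rot: [0.215, 3.128, -0.0]
force: [0.1, 0.8, -5.3]
grip_width: 0.0124
clock: 10.2
tool_pos: [0.5291, -0.2048, 0.2218]
ee_rot: [0.215, 3.128, 0.0]
force: [0.4, 0.1, -5.9]
grip_width: 0.012
[[-9.906e-01  1.365e-01  6.600e-03  5.291e-01]
 [ 1.365e-01  9.906e-01 -2.000e-04 -2.048e-01]
 [-6.500e-03  7.000e-04 -1.000e+00  2.218e-01]
 [ 0.000e+00  0.000e+00  0.000e+00  1.000e+00]]
82.15337217687963
```

View pics/c4.png

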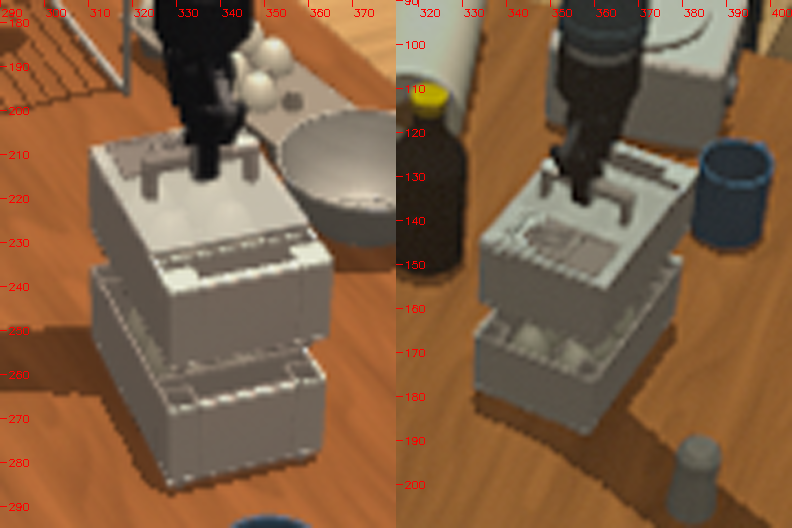

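View pics/w4.png

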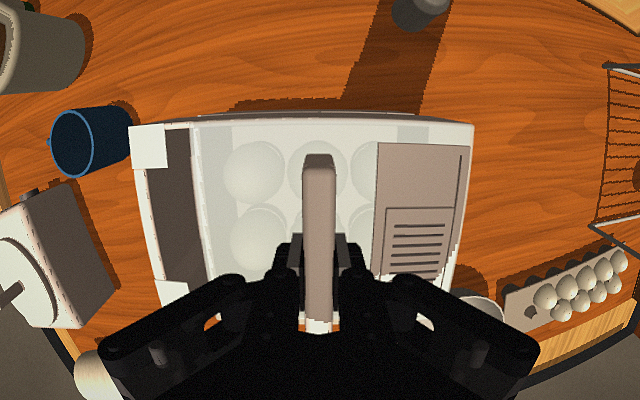

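```bash
python3 - <<'E'
from h import *
dz=.1149
for n,U,L,z in [('side',[(328.6,241.1),(365.2,235.2),(310.7,208.4)],[(328.2,267.7),(363.4,260.7),(310.9,235.5)],.087),('scene',[(334.3,144.1),(362.5,155.5),(383.6,130.5)],[(333.2,165),(359.5,175.7),(379.8,149.5)],.087)]:
    u=np.array([plane(n,*p,z+dz) for p in U]);l=np.array([plane(n,*p,z) for p in L])
    print(n,'upper',u[:,:2].round(3).tolist(),'lower',l[:,:2].round(3).tolist(),'u-l',(u-l)[:,:2].mean(0).round(4))
T=np.load('pics/w4.npy')
print([plane('wrist',*p,.087+dz,T).round(4) for p in [(129,125),(159,308)]])
E
```

```text
side upper [[0.451, -0.31], [0.574, -0.334], [0.484, -0.108]] lower [[0.453, -0.305], [0.578, -0.325], [0.48, -0.113]] u-l [-0.0012 -0.0028]
scene upper [[0.603, -0.135], [0.475, -0.115], [0.442, -0.297]] lower [[0.602, -0.131], [0.478, -0.114], [0.448, -0.304]] u-l [-0.0027  0.001 ]
[array([ 0.449 , -0.3063,  0.2019]), array([ 0.5773, -0.3278,  0.2019])]
```

```bash
python3 -m inch '[[0.001,0.002,0,0,-1],[0.002,0.0035,0,0,-1],[0.002,0.0035,-0.006,0,-1],[0.002,0.0035,-0.014,0,-1],[0.002,0.0035,-0.02,0,-1],[0.002,0.0035,-0.025,0,-1],[0.002,0.0035,-0.029,0,-1],[0.002,0.0035,-0.031,0,-1],[0.002,0.0035,-0.032,0,-1],[0.002,0.0035,-0.032,0,-1]]'
python3 -m inch '[[0,0,-0.002,0,-1],[0,0,-0.003,0,-1],[0,0,-0.004,0,-1],[0,0,-0.005,0,-1],[0,0,-0.005,0,-1]]'
```

```text
clock: 11.35
tool_pos: [0.5313, -0.2007, 0.1898]
ee_rot: [0.213, 3.128, 0.001]
force: [0.2, -0.2, -6.0]
grip_width: 0.0126
clock: 11.85
tool_pos: [0.5313, -0.2009, 0.1847]
ee_rot: [0.213, 3.128, 0.0]
force: [0.4, -1.3, -5.7]
grip_width: 0.0124
```

```bash
python3 -m inch '[[0,0,-0.001,0,-1],[0,0,-0.002,0,-1],[0,0,-0.0025,0,-1],[0,0,-0.003,0,-1],[0,0,-0.0035,0,-1],[0,0,-0.0035,0,-1],[0,0,-0.0035,0,-1]]'
```

```text
clock: 12.55
tool_pos: [0.5313, -0.2011, 0.1819]
ee_rot: [0.213, 3.127, 0.0]
force: [-4.3, -0.5, 6.1]
grip_width: 0.0124
```

```bash
python3 -m inch '[[0,0,0,0,0.2],[0,0,0,0,0.2],[0,0,0,0,0.2],[0,0,0.02,0,0.2],[0,0,0.05,0,0.2],[0.01,0,0.08,0,0],[0.02,0,0.11,0,-0.5],[0.03,0,0.13,0,-1],[0.03,0,0.13,0,-1],[0.03,0,0.13,0,-1]]' 40
python3 -c "
from h import *
im,T=shot('wrist','w5');print(T.round(4))
crop('w5','c5',200,60,460,260,3,10)"
```

```text
clock: 13.55
tool_pos: [0.5613, -0.2009, 0.3116]
ee_rot: [0.213, 3.127, 0.0]
force: [-0.3, -0.9, -0.7]
grip_width: 0.0
[[-9.907e-01  1.355e-01  7.100e-03  5.613e-01]
 [ 1.355e-01  9.908e-01 -3.000e-04 -2.009e-01]
 [-7.100e-03  7.000e-04 -1.000e+00  3.116e-01]
 [ 0.000e+00  0.000e+00  0.000e+00  1.000e+00]]
```

View pics/c5.png

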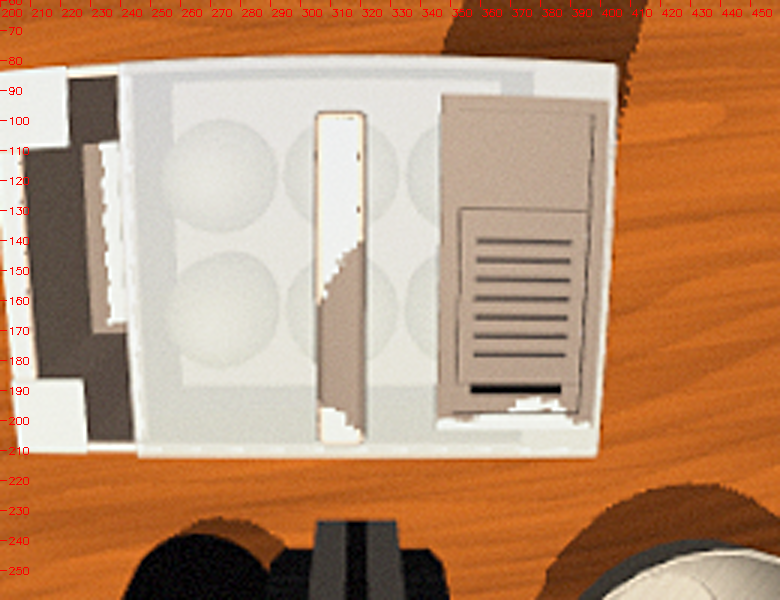

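```bash
python3 - <<'E'
from h import *
T=np.load('pics/w5.npy')
c=np.array([.5299,-.2149]);a=np.radians(82.2);ex=np.array([np.cos(a),np.sin(a)]);ey=np.array([-ex[1],ex[0]])
for n,(X,Y),z in [('plTL',(458,208),.172),('plTR',(587,209),.172),('plBL',(458,380),.172),('plBR',(578,382),.172),('slot',(515,389),.169),('railBL',(438,416),.171),('railTL',(443,94),.171),('fL',(0,70),.162),('lidTR',(617,64),.168),('lidBR',(598,457),.168),('lidTL',(120,64),.168),('lidBL',(138,457),.168),('h1',(340,114),.206),('h2',(342,442),.206)]:
    p=plane('wrist',200+X/3,60+Y/3,z,T)[:2];print(n,p.round(4),'keeper xy',((p-c)@ex).round(4),((p-c)@ey).round(4))
for y in (-.018,.018): print('vent',c+.07*ex+y*ey)
E
```

```text
plTL [ 0.5183 -0.163 ] keeper xy 0.0498 0.0185
plTR [ 0.523  -0.1229] keeper xy 0.0902 0.0193
plBL [ 0.5724 -0.169 ] keeper xy 0.0513 -0.0359
plBR [ 0.5782 -0.1302] keeper xy 0.0904 -0.0364
slot [ 0.5787 -0.1506] keeper xy 0.0703 -0.0397
railBL [ 0.5838 -0.1765] keeper xy 0.0453 -0.0482
railTL [ 0.4832 -0.1632] keeper xy 0.0449 0.0533
fL [ 0.4516 -0.3014] keeper xy -0.0963 0.0658
lidTR [ 0.4788 -0.1073] keeper xy 0.0996 0.0652
lidBR [ 0.6067 -0.124 ] keeper xy 0.1005 -0.0637
lidTL [ 0.4588 -0.2596] keeper xy -0.0539 0.0644
lidBL [ 0.5858 -0.277 ] keeper xy -0.0539 -0.0638
h1 [ 0.4858 -0.1942] keeper xy 0.0145 0.0465
h2 [ 0.5761 -0.2062] keeper xy 0.0149 -0.0445
vent [ 0.55723355 -0.14799053]
vent [ 0.52156663 -0.14310477]
```

```bash
python3 -m inch '[[-0.005,0.03,0,0,-1],[-0.01,0.054,-0.02,0,-1],[-0.01,0.054,-0.055,0,-1],[-0.01,0.054,-0.09,0,-1],[-0.01,0.054,-0.115,0,-1],[-0.01,0.054,-0.128,0,-1],[-0.01,0.054,-0.132,0,-1],[-0.01,0.054,-0.132,0,-1]]'
python3 -m inch '[[0,0,-0.002,0,-1],[0,0,-0.004,0,-1],[0,0,-0.006,0,-1],[0,0,-0.007,0,-1],[0,0,-0.007,0,-1]]'
```

```text
clock: 14.4
tool_pos: [0.5505, -0.147, 0.1788]
ee_rot: [0.214, 3.129, 0.001]
force: [0.5, 0.1, 0.1]
grip_width: 0.0002
clock: 14.9
tool_pos: [0.5507, -0.1471, 0.1721]
ee_rot: [0.214, 3.129, 0.001]
force: [0.4, 0.3, 1.3]
grip_width: -0.0004
```

```bash
python3 -m inch '[[0,0,-0.001,0,-1],[0,0,-0.0015,0,-1],[0,0,-0.002,0,-1],[0,0,-0.002,0,-1]]'
```

```text
clock: 15.3
tool_pos: [0.5525, -0.1473, 0.172]
ee_rot: [0.214, 3.125, 0.0]
force: [-0.1, 0.6, 11.2]
grip_width: 0.0002
```

```bash
python3 -m inch '[[-0.003,0.0004,-0.0015,0,-1],[-0.006,0.0008,-0.0015,0,-1],[-0.01,0.0014,-0.0015,0,-1],[-0.014,0.0019,-0.0015,0,-1],[-0.018,0.0025,-0.0015,0,-1],[-0.022,0.003,-0.0015,0,-1],[-0.025,0.0034,-0.0015,0,-1],[-0.027,0.0037,-0.0015,0,-1],[-0.027,0.0037,-0.0015,0,-1]]'
```

```text
clock: 16.2
tool_pos: [0.527, -0.1438, 0.172]
ee_rot: [0.213, 3.121, 0.0]
force: [0.0, 0.7, 9.6]
grip_width: -0.0002
```

```bash
python3 -m inch '[[-0.002,0.0003,-0.0015,0,-1],[-0.004,0.0005,-0.0015,0,-1],[-0.004,0.0005,-0.0015,0,-1]]'; python3 -m inch '[[-0.002,0.0003,-0.0015,0,-1],[-0.003,0.0004,-0.0015,0,-1],[-0.003,0.0004,-0.0015,0,-1]]'
```

```text
clock: 16.5
tool_pos: [0.5246, -0.1434, 0.172]
ee_rot: [0.213, 3.117, 0.0]
force: [-0.2, 1.9, 8.4]
grip_width: -0.0002
clock: 16.8
tool_pos: [0.5234, -0.1433, 0.172]
ee_rot: [0.212, 3.113, -0.0]
force: [-0.4, 0.6, 8.8]
grip_width: -0.0002
```

```bash
python3 -m inch '[[-0.003,0.0004,-0.001,0,-1],[-0.005,0.0007,-0.001,0,-1],[-0.005,0.0007,-0.001,0,-1]]'; python3 -m inch '[[-0.003,0.0004,-0.001,0,-1],[-0.005,0.0007,-0.001,0,-1],[-0.005,0.0007,-0.001,0,-1]]'
```

```text
clock: 17.1
tool_pos: [0.52, -0.1429, 0.1721]
ee_rot: [0.212, 3.109, -0.001]
force: [2.9, -0.2, 6.5]
grip_width: -0.0
clock: 17.4
tool_pos: [0.5166, -0.1425, 0.1721]
ee_rot: [0.212, 3.105, -0.002]
force: [2.9, -0.5, 6.1]
grip_width: 0.0001
```

```bash
python3 -m inch '[[0,0,0.02,0,-1],[0,0,0.05,0,-1],[0.02,-0.02,0.09,0,-1],[0.04,-0.05,0.13,0,-1],[0.045,-0.058,0.14,0,-1],[0.045,-0.058,0.14,0,-1],[0.045,-0.058,0.14,0,-1]]'
python3 -c "
from h import *
im,T=shot('wrist','w6');print(T.round(4))
crop('w6','c6',200,60,460,260,3,10)"
```

```text
clock: 18.1
tool_pos: [0.5604, -0.1996, 0.3104]
ee_rot: [0.212, 3.109, 0.0]
force: [-1.4, 0.4, -0.1]
grip_width: 0.0003
[[-0.9904  0.1358  0.0258  0.5604]
 [ 0.1358  0.9907 -0.0017 -0.1996]
 [-0.0258  0.0018 -0.9997  0.3104]
 [ 0.      0.      0.      1.    ]]
```

View pics/c6.png

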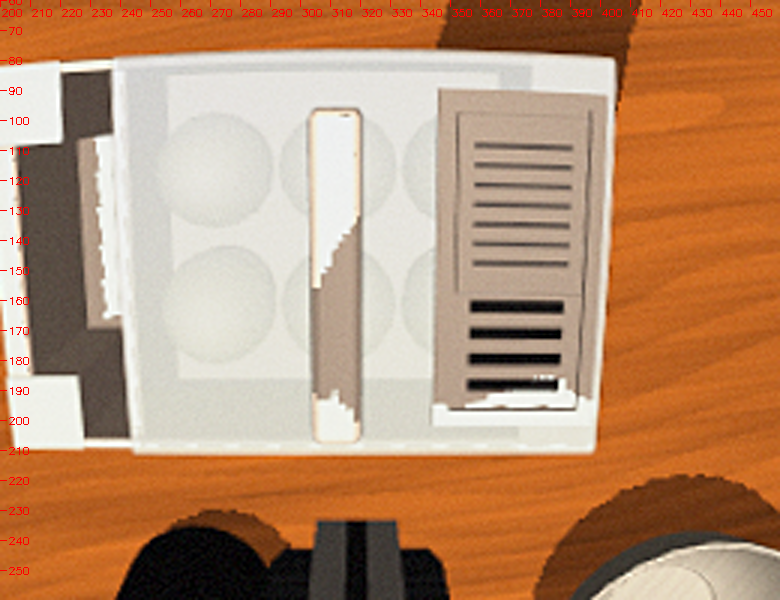

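```bash
python3 - <<'E'
from h import *
T=np.load('pics/w6.npy')
c=np.array([.5299,-.2149]);a=np.radians(82.2);ex=np.array([np.cos(a),np.sin(a)]);ey=np.array([-ex[1],ex[0]])
for n,(X,Y),z in [('plTL',(457,111),.172),('plTR',(590,112),.172),('plBL',(457,292),.172),('railBL',(435,406),.171),('railTL',(441,90),.171),('lidTR',(615,58),.168),('lidBR',(596,452),.168),('lidTL',(116,58),.168),('lidBL',(134,452),.168),('h1',(335,109),.206),('h2',(336,441),.206)]:
    p=plane('wrist',200+X/3,60+Y/3,z,T)[:2];print(n,((p-c)@ex).round(4),((p-c)@ey).round(4))
shot('scene','s7');shot('side','d7')
crop('d7','a',290,175,380,295,4.4);crop('s7','b',315,90,405,210,4.4)
cv2.imwrite('pics/c7.png',np.hstack([cv2.imread('pics/a.png'),cv2.imread('pics/b.png')]))
E
```

```text
plTL 0.0502 0.0466
plTR 0.091 0.0479
plBL 0.0514 -0.0088
railBL 0.0456 -0.0461
railTL 0.0455 0.0529
lidTR 0.0996 0.0653
lidBR 0.1009 -0.0634
lidTL -0.053 0.0646
lidBL -0.0536 -0.0634
h1 0.0146 0.0469
h2 0.0146 -0.0448
```

View pics/c7.png

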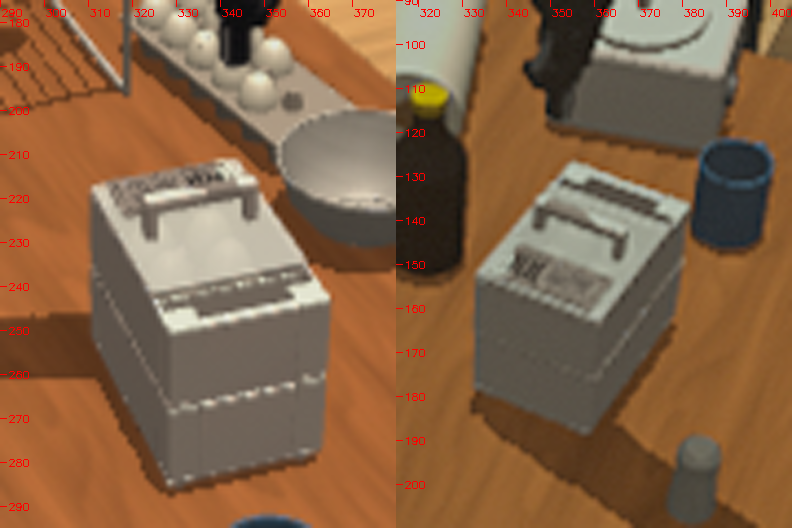

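```bash
python3 -c "
from workcell import workorder,telemetry
print(workorder.close_job(),telemetry.get_obs()['clock'])"
```

```text
the job is handed in; nothing more can be done
the job is handed in; nothing more can be done
```

I finished the job and handed it in about 18 s into the 64 s allowed; no verdict came back.

- **Drawing out:** I pinched the front wall of the white lidded keeper and slid it about 19 cm out from under the shelf, flat on the counter. I then let go, with its rear edge clear of the shelf.
- **Stacking:** I picked it up by the lid handle, carried it level, turned it about 5° and lowered it onto the open keeper. The feet entered the sockets without resistance. It came to rest 75 mm above its counter height, which is fully home.
- **Vent:** The shutter was already about 8 mm open. I pressed on it with 6 to 11 N and dragged it until the side force levelled off at about 3 N, as it would when slipping against the stop.

**Last checks:**
- The final scene and side pictures show a closed, even seam all round the stack. The open keeper, bowl, mug, bottle and salt shaker look unmoved. I did not view the tin and jar on the shelf again at the end.
- Four vent slots are open. The shutter sits at about +19 mm, where I estimated +18 to +20.5 mm for fully open; I have only this picture estimate, not the joint reading.
- During the vent drag the tool tilted by about 1.5°. The keeper was already seated and released, and its measured corners stayed put to within about 1 mm.
- Early estimates of the open keeper from the scene camera were up to about 6 mm off the wrist camera's. I used mainly the wrist values, and the fit bore them out.

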